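Check the grinder bearing with the infrared thermometer

TASK

First slide the grinder's shutter fully open by its tab. Then take the infrared thermometer from its tray, aim it squarely at the middle of the steel bearing cap that the shutter covered, with the lens about 8 cm from the cap, and hold it still there for a good second and a half. Finally lay the thermometer gently back in its tray, underside down, leaving the shutter open and the jar standing.

Things in the scene. Friction and masses are not known exactly. Their poses are not given: they have to be found in the camera images.
- grinder: cream cast grinder head fixed to the bench, 240 mm wide, 141 high; wheel hood on its -y end, 170 high; black motor behind. Origin on the bench under the middle of the bearing cap; own x points back into the machine, y along its front to the left as the robot sees it, z up. Its front slopes back at 45 degrees, so it looks up and to own -x
- cap (a point): centre of the outer face of the round steel bearing cap, 44 mm in diameter, 10 mm proud of the sloped front, 102 mm above the bench, 7 mm to -x of the grinder's origin. Own x points straight out of the cap: to grinder -x and 45 degrees up; y is level. Wholly or partly hidden by the shutter at the start
- shutter (a joint): slide of the aluminium shutter leaf (85 mm wide, lying along the sloped face 5 mm clear of the cap): 0 m = closed, centred over the cap; 0.10 m = fully open at its stop, towards grinder +y. Starts between 0 and 0.03. Stays where it is left; about 2 N moves it
- shutter_tab (a point): middle of the top of the shutter's upright aluminium tab, 195 mm above the bench, 24 mm to +x of the grinder's origin. The tab is 24 mm deep (grinder x), 14 mm wide (grinder y, the sliding direction); its upper 45 mm stand clear of the machine, with free room on both sides. Moves with the shutter; push it on its side face
- wand: handheld infrared thermometer, grey plastic, 180 g, 172 mm long, 65 high: straight handle 30 mm wide, 34 high along own x (from -75 to +40 mm), then a raised neck and a barrel head 34 mm in diameter that looks to own +x and 45 degrees down. Origin on the underside of the handle, on its middle line; z up as it lies in its tray
- handle (a point): point to grip the handle: x = -10 mm, z = 24 mm from the thermometer's origin, on its middle line; pinch across own y (30 mm wide) from above
- lens (a point): centre of the lens face at the end of the barrel: x = 85 mm, z = 18 mm from the thermometer's origin. Own x is the line of sight, forwards and 45 degrees down from the handle; y is level. With the handle level and heading along grinder +x, the line of sight can meet the cap squarely
- tray: open black plastic tray fixed on the bench, 250 x 170 mm (own x, y), walls 22 mm high and 5 thick, floor 5 thick. Origin on the bench under its centre. It stands on the left or the right of the bench; the thermometer lies flat in it near the middle, pointing roughly along tray +x, its underside 5 mm above the bench
- jar: loose clear jar with a steel lid, radius 30, height 100 mm, standing on the bench; origin at the centre of its underside. Must not be knocked over.
Not all that is in view belongs to the job. What is shaped like the wand but yellow is not meant.

How it is judged:
By the outcome, as a careful person would: the job done as asked, in the order asked, and still so for the second after the job is handed in, with the robot touching nothing.
It also fails if it takes over 72 s, if anything falls off the work surface, if the arm or the gripper's body presses on something with over 40 N, if the wrist force passes 120 N, or if a joint passes its speed limit or range.

ROBOT

A 6-joint arm with a two-finger parallel gripper is mounted at the origin on the work surface. World frame = base frame: x ahead of the robot, y to its left, z up, the work surface at z = 0. Lengths are in m, angles in rad, forces in N, time in s.
With the tool pointing down it reaches from about 0.3 to 0.875 m from the base axis. Payload 6.4 kg.
Tool frame: the origin (TCP) lies on the centre line of the jaws, within the pads' length; the fingertips stand 22 mm ahead of it and the grasp point (between the pads) lies 3 mm ahead of it (r.tips_ahead is the distance from the TCP to the fingertips, in m); y points along the fingers, z is the direction in which the jaws open and shut, and the axes are right-handed (so a half turn about y gives the same grasp; the last joint's range is limited). The gripper opens to 85 mm and grips with 20 to 120 N. Pads are 22 mm wide; open, the fingers measure 114 mm over their backs; the gripper's body (76 mm by 85 mm) begins 54 mm behind the grasp point. The pads swing forward as they close: fully open they stand 13 mm farther back than shut.
Start: joints at [-1.375, 0.181, 1.607, -0, 1.354, -0.206], TCP at [0.225, -0.529, 0.253] pointing down, gripper open.
Joint ranges: [-2.99, 2.99], [-0.89, 2.07], [0.3, 2.58], [-1.14, 4.28], [0, 2.63], [-3.12, 3.12]. Speed limits (rad/s): [2.57, 2.57, 3.01, 3.14, 3.14, 3.14].

INTERFACE

Orientations are given as a unit quaternion [w, x, y, z].
In Python, from cell import r, imaging gives the robot as it stands.
- The arm moves only by the tool apply_moves, never from a script. Its argument "targets" is a list of rows, each a list of 5 numbers: the shift along the tool's x, y, z in m, then the turn about the tool's y in degrees, then the opening in per cent of the stroke, from 0 (shut) to 100 (fully open). A call has 1 to 20 rows; each row shifts and turns the pose as measured when the row begins, along the tool's axes as they then stand; what a row does not reach is not made up. A row lasts 1/12 s, in which the tool goes at most 41.7 mm and 7.16 degrees, less where a joint would pass 70% of its speed; a pose out of reach is approached as far as the arm can. A call with a gripper value outside its range is refused whole. The fingers move at their own pace and stop on an object; "force" is the grip in N (left out, the last holds). Time passes only in rows, so rows that do not move let the fingers close. It gives the time, the measured TCP pose, the force and the opening at its end, in the units of the state.
- r.observe(): the state, without advancing time (a new reading comes with each control period).
- imaging.camera(name): name is "scene" or "top" or "wrist"; returns (picture, depth): 420x560x3 uint8, red, green, blue; 420x560 float32, m along the optical axis (not along the pixel's ray), 0 where there is no reading.
- imaging.camera_info(name): a dict with "camera_matrix" (3x3 intrinsics, pixels), "eye" and "attitude" of the camera in the world. Camera axes: x right, y down, z forward; pixel columns grow to the right and rows downward; lengths in m; the calibration is good to about 2 mm. A picture is of the moment at which its call begins: read the wrist's pose just before it. camera_info takes no time and is no camera call; for the wrist camera it gives the pose at the moment of the call.
- r.sign_off(): hands the job in, once; it reports no verdict.
The state is a dict: "t": time; "joints": joint angles; "qvel": joint speeds; "tau": joint torques, N m; "ee_pos": TCP position; "orientation": TCP orientation; "ft_force": force on the tool from outside, world axes, zero at the start; "ft_torque": the same for the moment, N m; "finger_gap": finger opening in m.
Only numpy, scipy, OpenCV 4.12 (cv2) and the standard library are available. Lean on these libraries where they do the work, as an engineer would, in place of code of your own. Each camera call takes 0.05 s, during which the arm holds its last target.

## Working session

There is one attempt and no reset: what is moved stays moved. The work goes in short steps, Python scripts to look and compute and a tool call to move; the robot and the scene stay as the last step left them, time stands still between calls to the robot, and variables do not carry over. Pictures are saved under pics/ and viewed, and the job is handed in when it is done.

Besides the shell and the picture viewer there is one more tool, called after "Emit:" as name(argument=value, ...) on one line, values as JSON. apply_moves: Moves the arm, as the interface text tells. Its arguments: {"type":"object","properties":{"targets":{"type":"array"},"force":{"type":"number"}},"required":["targets"]}

```bash
ls; mkdir -p pics
python3 - <<'E'
from cell import r, imaging
import cv2, numpy as np
for n in ["scene","top","wrist"]:
    i=imaging.camera_info(n); print(n,i)
    p,d=imaging.camera(n); cv2.imwrite(f"pics/{n}0.png",p[:,:,::-1]); np.savez(f"pics/{n}0.npz",p=p,d=d,K=i["camera_matrix"],e=i["eye"],a=np.array(i["attitude"]))
print(r.observe(), r.tips_ahead)
E
```

```text
pics
scene {'camera_matrix': array([[402.53379915,   0.        , 277.72941563],
       [  0.        , 402.53379915, 212.24170831],
       [  0.        ,   0.        ,   1.        ]]), 'eye': array([ 1.08723988, -0.64191307,  0.78783104]), 'attitude': array([-0.42565015,  0.81873348,  0.33697763, -0.18693186])}
top {'camera_matrix': array([[542.82939388,   0.        , 289.81243746],
       [  0.        , 542.82939388, 208.94442437],
       [  0.        ,   0.        ,   1.        ]]), 'eye': array([ 0.08518271, -0.0155324 ,  1.60944627]), 'attitude': array([ 0.07667968, -0.70183221,  0.70388229, -0.07811214])}
wrist {'camera_matrix': array([[369.51996578,   0.        , 274.48889963],
       [  0.        , 369.51996578, 209.1004935 ],
       [  0.        ,   0.        ,   1.        ]]), 'eye': array([ 0.29281167, -0.50055272,  0.37317192]), 'attitude': array([ 0.12306793,  0.82502474, -0.54539256, -0.08206956])}
{'t': 0.15, 'joints': array([-1.37531082e+00,  1.81404359e-01,  1.60773694e+00, -1.16351269e-05,
        1.35381601e+00, -2.06326132e-01]), 'qvel': array([ 0.00188787, -0.00165564, -0.00318333,  0.00103638, -0.00010679,
        0.0016729 ]), 'tau': array([-4.73051641e-04, -4.45261538e+01, -3.51689887e+01, -4.23076535e-04,
        5.99528896e-03, -3.37749668e-07]), 'ee_pos': array([ 0.22479805, -0.52882163,  0.25259199]), 'orientation': array([ 0.14110755, -0.14111036,  0.69336634, -0.69240136]), 'ft_force': array([-0.18848443,  0.52818062,  0.00701538]), 'ft_torque': array([ 0.04562855, -0.05069125,  0.00376161]), 'finger_gap': 0.08540596282314562} 0.022
```

View pics/scene0.png

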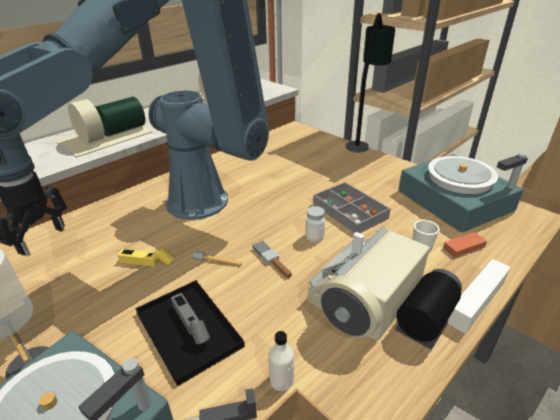

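View pics/top0.png

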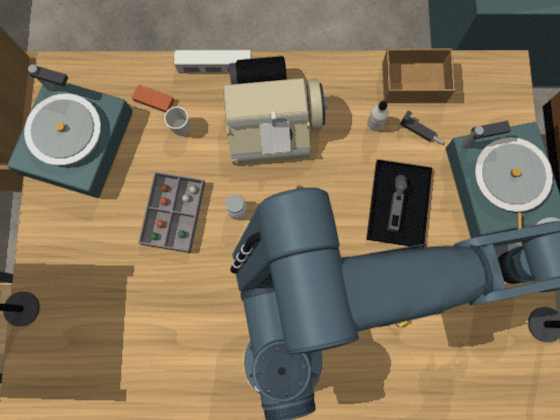

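View pics/wrist0.png

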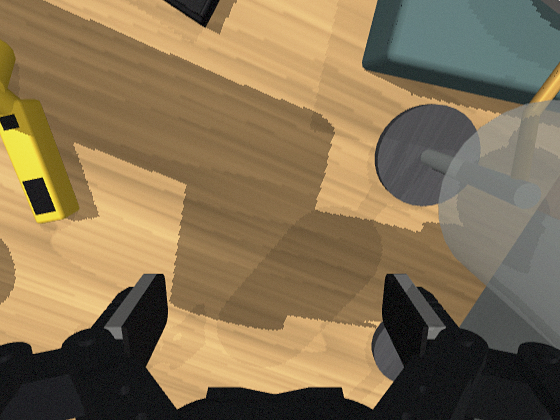

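```bash
cat > h.py <<'E'
import numpy as np, cv2
from scipy.spatial.transform import Rotation as R
def Q(q): return R.from_quat([q[1],q[2],q[3],q[0]])
def load(n):
    z=np.load(f"pics/{n}.npz"); return z['p'],z['d'],z['K'],z['e'],Q(z['a']).as_matrix()
def cloud(n):
    p,d,K,e,A=load(n); v,u=np.mgrid[0:420,0:560]
    c=np.stack([(u-K[0,2])/K[0,0]*d,(v-K[1,2])/K[1,1]*d,d],-1)
    return p,d,c@A.T+e
def ray(n,u,v,z):
    p,d,K,e,A=load(n); w=A@np.array([(u-K[0,2])/K[0,0],(v-K[1,2])/K[1,1],1]); return e+w*(z-e[2])/w[2]
def snap(n,f):
    from cell import imaging
    i=imaging.camera_info(n); p,d=imaging.camera(n); cv2.imwrite(f"pics/{f}.png",p[:,:,::-1]); np.savez(f"pics/{f}.npz",p=p,d=d,K=i["camera_matrix"],e=i["eye"],a=np.array(i["attitude"]))
def crop(f,x0,y0,x1,y1,s):
    p=cv2.imread(f"pics/{f}.png")[y0:y1,x0:x1]; cv2.imwrite(f"pics/{f}_c{x0}.png",cv2.resize(p,None,fx=s,fy=s,interpolation=cv2.INTER_CUBIC))
E
python3 - <<'E'
from h import *
crop("top0",210,40,340,170,4.5); crop("top0",360,150,440,255,5.5); crop("scene0",290,200,460,350,4.5)
p,d,c=cloud("top0")
for u,v in [(282,400),(20,250),(150,300),(275,98),(272,130),(265,150),(400,203),(236,207),(236,200),(320,95),(262,62)]: print(u,v,c[v,u].round(3))
E
```

```text
282 400 [-0.061 -0.     0.384]
20 250 [0.32  0.786 0.001]
150 300 [ 0.172  0.391 -0.002]
275 98 [0.745 0.023 0.137]
272 130 [0.65  0.032 0.126]
265 150 [0.605 0.054 0.08 ]
400 203 [ 0.452 -0.346  0.041]
236 207 [0.428 0.134 0.1  ]
236 200 [0.449 0.135 0.095]
320 95 [ 0.739 -0.106  0.17 ]
262 62 [0.873 0.063 0.109]
```

```bash
ls pics
```

```text
scene0.npz
scene0.png
scene0_c290.png
top0.npz
top0.png
top0_c210.png
top0_c360.png
wrist0.npz
wrist0.png
```

View pics/top0_c210.png

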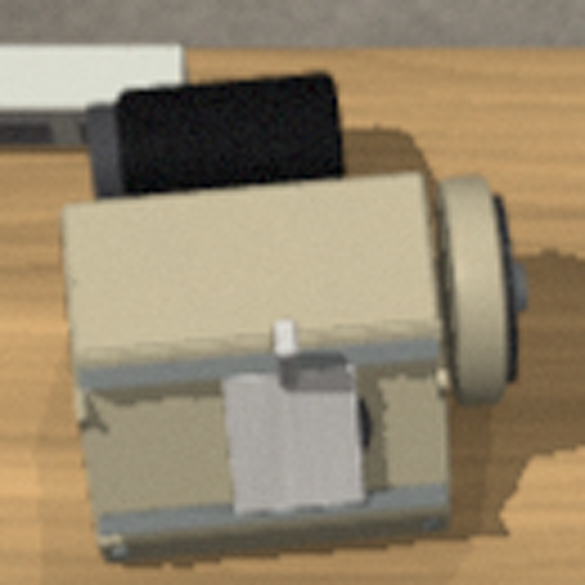

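View pics/top0_c360.png

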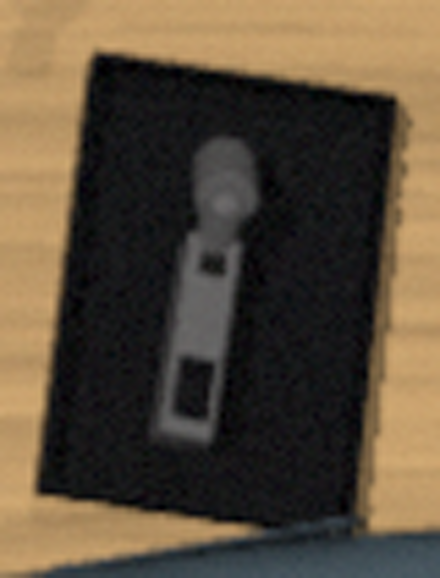

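View pics/scene0_c290.png

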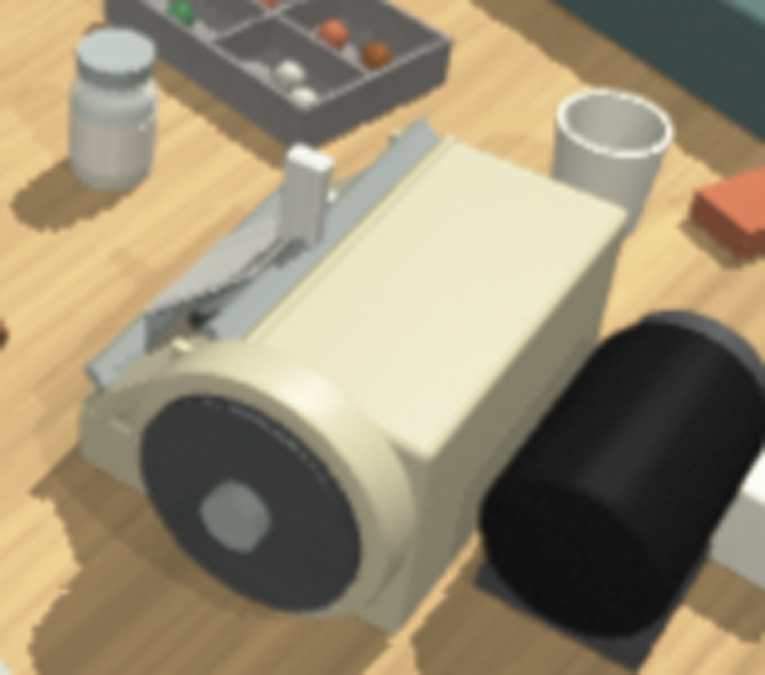

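Run:
```python
from h import *
for n in ["top0","scene0"]:
    p,d,c=cloud(n); x,y,z=c[...,0],c[...,1],c[...,2]
    reg=(x>.55)&(x<.85)&(y>-.15)&(y<.2)&(d>0)
    m=reg&(z>.136)&(z<.146)&(y>-.075); pts=c[m][:,:2].astype(np.float32)
    rc=cv2.minAreaRect(pts); print(n,"topface",m.sum(),np.median(z[m]),rc,cv2.boxPoints(rc).round(4).tolist())
    m=reg&(z>.188)&(z<.2)&(x<.72); print("tab",m.sum(),c[m].mean(0).round(4), c[m].min(0).round(4),c[m].max(0).round(4))
    # slope plane: p.n
    jr=(x>.35)&(x<.52)&(y>.05)&(y<.22)&(z>.092)&(z<.11); q=c[jr]; print("jar",jr.sum(),cv2.minEnclosingCircle(q[:,:2].astype(np.float32)))
    t=(x>.3)&(x<.6)&(y<-.2)&(y>-.48)&(z>.018)&(z<.0255); print("traywall",t.sum(),cv2.minAreaRect(c[t][:,:2].astype(np.float32)))
    w=(x>.33)&(x<.56)&(y<-.25)&(y>-.44)&(z>.034)&(z<.043); print("handle",w.sum(),cv2.minAreaRect(c[w][:,:2].astype(np.float32)))
    w=(x>.33)&(x<.56)&(y<-.25)&(y>-.44)&(z>.05); print("head",w.sum(),c[w].mean(0),c[w].max(0)) if w.sum() else 0
```

```text
top0 topface 2522 0.1394783351490254 ((0.7235438823699951, 0.0451553612947464), (0.1512695848941803, 0.2505289614200592), 5.143876552581787) [[0.6370000243186951, 0.163100004196167], [0.6593999862670898, -0.08640000224113464], [0.8101000189781189, -0.07280000299215317], [0.7875999808311462, 0.17669999599456787]]
tab 36 [0.6695 0.0278 0.1942] [0.6583 0.0213 0.1889] [0.6805 0.0327 0.1979]
jar 268 ((0.4406755268573761, 0.13997788727283478), 0.027151456102728844)
traywall 356 ((0.4607129693031311, -0.3493277430534363), (0.17108719050884247, 0.25060388445854187), 81.18438720703125)
handle 313 ((0.4581262469291687, -0.33802005648612976), (0.030630012974143028, 0.1699906587600708), 79.24929809570312)
head 117 [ 0.50567553 -0.3470166   0.05838403] [ 0.5288605  -0.33197058  0.07056736]
scene0 topface 2078 0.1371237908092589 ((0.731680154800415, 0.046470724046230316), (0.14399901032447815, 0.23516826331615448), 3.2851147651672363) [[0.6531000137329102, 0.15970000624656677], [0.6664999723434448, -0.07500000298023224], [0.8102999925613403, -0.06679999828338623], [0.7968000173568726, 0.1679999977350235]]
tab 46 [0.6733 0.021  0.1918] [0.6604 0.0146 0.1886] [0.6848 0.0301 0.1944]
jar 157 ((0.44375452399253845, 0.1358289271593094), 0.02789529412984848)
traywall 617 ((0.46271759271621704, -0.3540557026863098), (0.17007531225681305, 0.2534274160861969), 81.1474838256836)
handle 459 ((0.46044325828552246, -0.3443211317062378), (0.032616253942251205, 0.1707194745540619), 79.01852416992188)
head 148 [ 0.5141589  -0.35531313  0.05677487] [ 0.52869536 -0.33708872  0.06448935]
```

```bash
cat >> h.py <<'E'
def pose():
    from cell import r
    s=r.observe(); return np.array(s['ee_pos']),Q(s['orientation']).as_matrix(),s
def go(pos,zang=None,zang_mod=True):
    """shift in tool axes to reach world pos; turn about tool y so tool z heads zang deg (world, mod 180)"""
    p,M,s=pose(); print("tcp",p.round(4),"zdir",np.degrees(np.arctan2(M[1,2],M[0,2])).round(2),"down",M[:,1].round(3),"j",np.array(s['joints']).round(2),"f",np.array(s['ft_force']).round(1),"gap",round(s['finger_gap'],4),"t",s['t'])
    print("shift mm (tool x,y,z)",((M.T@(np.array(pos)-p))*1000).round(1))
    if zang is not None:
        cur=np.degrees(np.arctan2(M[1,2],M[0,2])); 
        # turn about tool y(+down): world yaw decreases
        t=-(zang-cur); t=(t+90)%180-90; print("turn deg",round(t,2))
E
python3 - <<'E'
from h import *
p,M,s=pose(); print(M.round(3)); go([.66,-.05,.3],95)
E
```

```text
[[-0.92  -0.     0.391]
 [-0.391  0.001 -0.92 ]
 [-0.    -1.    -0.001]]
tcp [ 0.2248 -0.5288  0.2526] zdir -66.98 down [-0.     0.001 -1.   ] j [-1.38  0.18  1.61 -0.    1.35 -0.21] f [-0.2  0.5  0. ] gap 0.0854 t 0.15
shift mm (tool x,y,z) [-587.8  -46.9 -270.5]
turn deg 18.02
```

Emit:
apply_moves(targets=[[0,-0.02,0,6,100],[0,-0.02,0,6,0],[0,-0.02,0,6,0]])

```text
t: 0.4
ee_pos: [0.2241, -0.5254, 0.3069]
orientation: [0.027, -0.028, 0.712, -0.701]
ft_force: [-0.3, 0.6, 0.6]
finger_gap: 0.0637
```

Run:
```python
from h import *
go([.668,-.035,.3],95)
```

```text
tcp [ 0.2241 -0.5254  0.3069] zdir -85.53 down [-0.003  0.015 -1.   ] j [-1.38  0.14  1.54  0.    1.47  0.12] f [-0.3  0.6  0.6] gap 0.0637 t 0.4
shift mm (tool x,y,z) [-480.9   13.1 -454.1]
turn deg -0.53
```

Emit:
apply_moves(targets=[[-0.026,0,-0.024,0,0],[-0.026,0,-0.024,0,0],[-0.026,0,-0.024,0,0],[-0.026,0,-0.024,0,0],[-0.026,0,-0.024,0,0],[-0.026,0,-0.024,0,0],[-0.026,0,-0.024,0,0],[-0.026,0,-0.024,0,0],[-0.026,0,-0.024,0,0],[-0.026,0,-0.024,0,0],[-0.026,0,-0.024,0,0],[-0.026,0,-0.024,0,0],[-0.026,0,-0.024,0,0],[-0.026,0,-0.024,0,0],[-0.026,0,-0.024,0,0],[-0.026,0,-0.024,0,0],[0,0,0,0,0]])

```text
t: 1.82
ee_pos: [0.6269, -0.096, 0.3101]
orientation: [0.021, -0.024, 0.71, -0.703]
ft_force: [-1.0, -0.0, -0.2]
finger_gap: 0.0003
```

Run:
```python
from h import *
go([.668,-.035,.3],95)
```

```text
tcp [ 0.6269 -0.096   0.3101] zdir -86.41 down [-0.005  0.01  -1.   ] j [-0.34  0.28  1.38  0.01  1.5   1.16] f [-1.  -0.  -0.2] gap 0.0003 t 1.8167
shift mm (tool x,y,z) [-44.9  10.5 -58.2]
turn deg -1.41
```

Emit:
apply_moves(targets=[[-0.022,0.005,-0.03,-0.7,0],[-0.022,0.005,-0.03,-0.7,0],[0,0,0,0,0],[0,0,0,0,0]])

```text
t: 2.15
ee_pos: [0.6676, -0.03, 0.2977]
orientation: [0.029, -0.035, 0.71, -0.703]
ft_force: [-0.1, -0.4, 0.6]
finger_gap: 0.0002
```

Run:
```python
from h import *
go([.668,-.035,.182],95)
snap("wrist","w1"); snap("top","t1")
crop("t1",210,40,340,170,4.5)
p,d,c=cloud("w1"); x,y,z=c[...,0],c[...,1],c[...,2]
m=(z>.186)&(z<.2)&(x<.72)&(x>.63)&(y>-.0)&(y<.1);print(m.sum());print("tab",c[m].mean(0).round(4), c[m].min(0).round(4),c[m].max(0).round(4))
```

```text
tcp [ 0.6676 -0.03    0.2977] zdir -84.79 down [-0.008  0.01  -1.   ] j [-0.23  0.36  1.29  0.01  1.5   1.25] f [-0.1 -0.4  0.6] gap 0.0002 t 2.15
shift mm (tool x,y,z) [ -0.8 115.6   6.3]
turn deg 0.21
872
tab [0.6709 0.0231 0.1939] [0.6574 0.0161 0.186 ] [0.682  0.0319 0.1971]
```

View pics/w1.png

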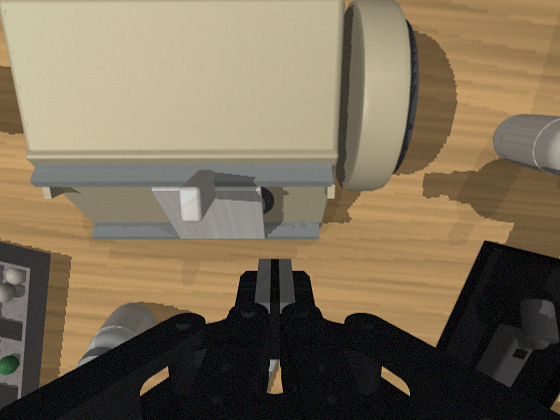

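Emit:
apply_moves(targets=[[-0.001,0.03,0.003,0,0],[-0.001,0.03,0.003,0,0],[0,0.03,0,0,0],[0,0.02,0,0,0],[0,0,0,0,0],[0,0,0,0,0]])

```text
t: 2.75
ee_pos: [0.6682, -0.044, 0.189]
orientation: [0.028, -0.029, 0.709, -0.704]
ft_force: [-0.0, -0.6, 0.9]
finger_gap: 0.0
```

Run:
```python
from h import *
go([.670,.000,.182],95); go([.670-.09*.087,.1,.182])
```

```text
tcp [ 0.6682 -0.044   0.189 ] zdir -85.36 down [-0.001  0.007 -1.   ] j [-0.25  0.44  1.4   0.01  1.3   1.24] f [-0.  -0.6  0.9] gap 0.0 t 2.75
shift mm (tool x,y,z) [ -5.3   7.3 -43.7]
turn deg -0.36
tcp [ 0.6682 -0.044   0.189 ] zdir -85.36 down [-0.001  0.007 -1.   ] j [-0.25  0.44  1.4   0.01  1.3   1.24] f [-0.  -0.6  0.9] gap 0.0 t 2.75
shift mm (tool x,y,z) [  -5.6    8.1 -144. ]
```

Emit:
apply_moves(targets=[[-0.003,0.004,-0.012,0,0],[-0.002,0.004,-0.012,0,0],[0,0,-0.01,0,0],[0,0,-0.01,0,0],[0,0,-0.01,0,0],[0,0,-0.01,0,0],[0,0,-0.01,0,0],[0,0,-0.01,0,0]])

```text
t: 3.42
ee_pos: [0.669, 0.0443, 0.1889]
orientation: [0.03, -0.025, 0.707, -0.706]
ft_force: [-0.2, -1.6, -2.3]
finger_gap: 0.0001
```

Run:
```python
from h import *
go([.670-.09*.087,.1,.182],95)
```

```text
tcp [0.669  0.0443 0.1889] zdir -85.54 down [ 0.008  0.002 -1.   ] j [-0.11  0.44  1.41  0.    1.28  1.38] f [-0.2 -1.6 -2.3] gap 0.0001 t 3.4167
shift mm (tool x,y,z) [  2.5   6.9 -56. ]
turn deg -0.54
```

Emit:
apply_moves(targets=[[0.001,0.002,-0.006,0,0],[0,0.002,-0.006,0,0],[0,0,-0.004,0,0],[0,0,-0.004,0,0],[0,0,-0.004,0,0],[0,0,-0.004,0,0],[0,0,-0.004,0,0]])

```text
t: 4.0
ee_pos: [0.6657, 0.081, 0.1861]
orientation: [0.032, -0.024, 0.707, -0.706]
ft_force: [0.1, -1.4, 1.2]
finger_gap: 0.0
```

Emit:
apply_moves(targets=[[0,0,-0.004,0,0],[0,0,-0.004,0,0],[0,0,-0.004,0,0],[0,0,-0.004,0,0]])

```text
t: 4.33
ee_pos: [0.6655, 0.0823, 0.1865]
orientation: [-0.03, 0.023, -0.698, 0.715]
ft_force: [-1.9, -14.8, 0.7]
finger_gap: -0.0001
```

Emit:
apply_moves(targets=[[0,0,-0.003,0,0],[0,0,0.006,0,0],[0,0,0.02,0,0],[0,-0.03,0.01,0,0],[0,-0.04,0,0,0],[0,-0.03,0.01,0,0],[0.02,-0.01,0.02,0,100],[0.03,0,0.03,0,100],[0.03,0,0.03,0,100],[0,0,0,0,100]])

```text
t: 5.17
ee_pos: [0.5917, -0.0471, 0.3011]
orientation: [-0.029, 0.025, -0.699, 0.714]
ft_force: [1.1, -0.3, -0.0]
finger_gap: 0.0483
```

Run:
```python
from h import *
go([.6,0,.28],95)
snap("wrist","w2"); snap("scene","s2")
crop("s2",290,200,460,350,4.5)
p,d,c=cloud("w2"); x,y,z=c[...,0],c[...,1],c[...,2]
m=(z>.186)&(z<.2)&(x<.72)&(x>.63)&(y>-.0)&(y<.2);print(m.sum());print("tab",c[m].mean(0).round(4), c[m].min(0).round(4),c[m].max(0).round(4))
```

```text
tcp [ 0.5917 -0.0471  0.3011] zdir -85.63 down [ 0.008 -0.022 -1.   ] j [-0.27  0.18  1.51 -0.02  1.44  1.23] f [ 1.1 -0.3 -0. ] gap 0.0483 t 5.1667
shift mm (tool x,y,z) [-11.7  20.2 -46.8]
turn deg -0.63
1319
tab [0.6624 0.0994 0.1935] [0.6501 0.0931 0.1861] [0.6744 0.1094 0.197 ]
```

View pics/w2.png

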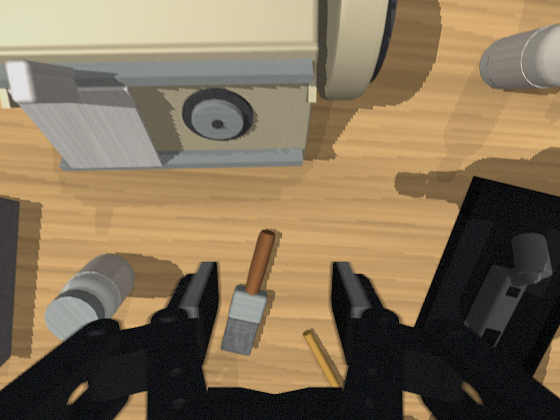

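View pics/s2_c290.png

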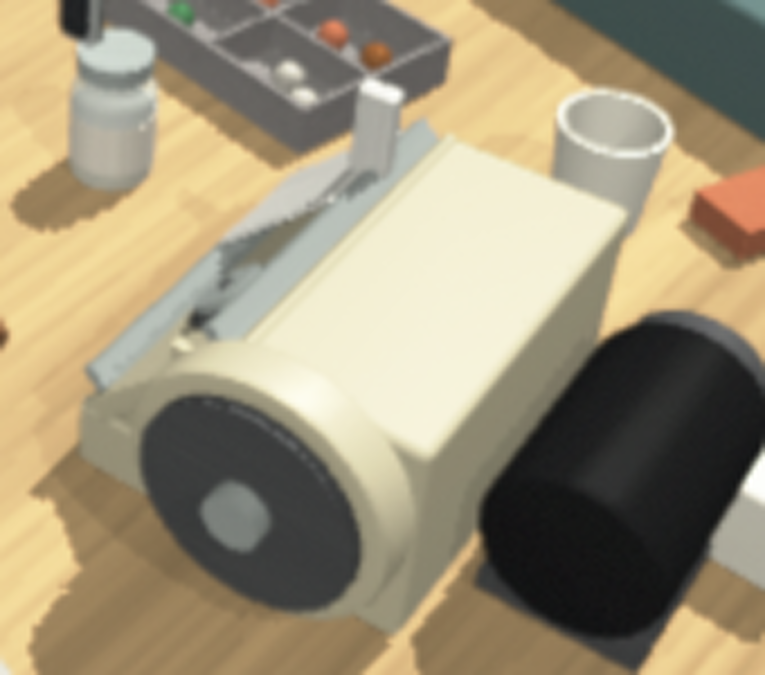

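Emit:
apply_moves(targets=[[0,0,0,0,100],[0,0,0,0,100]])

```text
t: 5.43
ee_pos: [0.5952, -0.0427, 0.3013]
orientation: [-0.031, 0.024, -0.7, 0.713]
ft_force: [-0.2, 0.1, -0.1]
finger_gap: 0.0848
```

Run:
```python
from h import *
go([.6,0,.28],95); snap("wrist","w3"); snap("top","t3")
crop("t3",210,40,340,170,4.5); crop("w3",0,20,420,200,1.9)
for n,us in [("w3",None),("t3",None)]:
    p,d,c=cloud(n); x,y,z=c[...,0],c[...,1],c[...,2]
    # cap face region near expected centre
    c0=np.array([.644,-.001,.102]); nn=np.array([-.704,-.062,.707]);
    best=None
    for k in range(4):
        m=(np.linalg.norm(c-c0,axis=-1)<.027)&(d>0)
        m&=np.abs((c-c0)@nn)<.0045
        q=c[m]; c0=q.mean(0); u,sv,vt=np.linalg.svd(q-c0); nn=vt[2]*np.sign(vt[2][2])
        print(n,m.sum(),c0.round(4),nn.round(3),np.degrees(np.arctan2(-nn[1],-nn[0])).round(2),sv[:3].round(4))
    m=(x>.55)&(x<.85)&(y>-.075)&(y<.2)&(z>.13)&(z<.148); rc=cv2.minAreaRect(c[m][:,:2].astype(np.float32)); print(rc)
```

```text
tcp [ 0.5952 -0.0427  0.3013] zdir -85.55 down [ 0.011 -0.018 -1.   ] j [-0.26  0.19  1.5  -0.01  1.44  1.23] f [-0.2  0.1 -0.1] gap 0.0848 t 5.4333
shift mm (tool x,y,z) [ -7.9  20.6 -42.6]
turn deg -0.55
w3 2209 [ 0.6471 -0.0011  0.1059] [-0.617 -0.078  0.783] 7.24 [0.6149 0.5767 0.1125]
w3 2361 [ 0.6492 -0.0012  0.1075] [-0.576 -0.081  0.814] 7.99 [0.6195 0.6165 0.1052]
w3 2439 [ 0.651  -0.0015  0.1085] [-0.54  -0.085  0.837] 8.91 [0.63   0.6248 0.1093]
w3 2483 [ 0.6525 -0.0017  0.1092] [-0.511 -0.088  0.855] 9.79 [0.6476 0.6177 0.1114]
((0.6886616945266724, 0.04162190109491348), (0.07821837067604065, 0.2352314293384552), 4.917623519897461)
t3 0 [nan nan nan] [0. 0. 1.] -180.0 []
t3 0 [nan nan nan] [0. 0. 1.] -180.0 []
t3 0 [nan nan nan] [0. 0. 1.] -180.0 []
t3 0 [nan nan nan] [0. 0. 1.] -180.0 []
((0.7211462259292603, 0.08739536255598068), (0.1529684066772461, 0.16678430140018463), 5.5353169441223145)<stdin>:12: RuntimeWarning: Mean of empty slice.
  ret = um.true_divide(
```

```bash
ls pics
```

```text
s2.npz
s2.png
s2_c290.png
scene0.npz
scene0.png
scene0_c290.png
t1.npz
t1.png
t1_c210.png
t3.npz
t3.png
t3_c210.png
top0.npz
top0.png
top0_c210.png
top0_c360.png
w1.npz
w1.png
w2.npz
w2.png
w3.npz
w3.png
w3_c0.png
wrist0.npz
wrist0.png
```

Run:
```python
from h import *
crop("w3",100,20,340,170,3.3)
```

```text
(no output)
```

View pics/w3_c100.png

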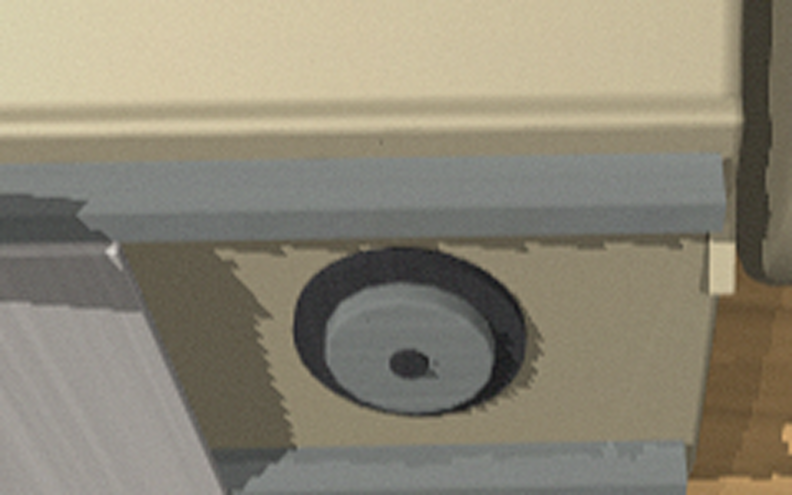

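Run:
```python
from h import *
print("cap", ray("w3",223.9,130,.102).round(4))
p,d,c=cloud("w3")
print(c[130-4:130+5,224].round(4)[::2])
# w2 too : find dark dot centroid
for n,(u,v) in [("w3",(224,130)),("w2",(217,125))]:
    g=cv2.cvtColor(load(n)[0],cv2.COLOR_RGB2GRAY).astype(float); w=g[v-6:v+7,u-7:u+8]; ww=np.clip(95-w,0,None); yy,xx=np.mgrid[v-6:v+7,u-7:u+8]; 
    uu,vv=(ww*xx).sum()/ww.sum(),(ww*yy).sum()/ww.sum(); print(n,uu,vv,w.min(),np.median(w),ray(n,uu,vv,.102).round(4))
# face plane cloud, exclude: within 18mm of centre
cc=ray("w3",223.9,130,.102); nn=np.array([-.704,-.062,.707])
m=(np.linalg.norm(c-cc,axis=-1)<.019)
for k in range(5):
    q=c[m]; s=(q-np.median(q,0)); mm=q.mean(0); u_,sv,vt=np.linalg.svd(q-mm); nn=vt[2]*np.sign(vt[2][2]); m=(np.linalg.norm(c-cc,axis=-1)<.019)&(abs((c-mm)@nn)<.002)
    print(m.sum(),mm.round(4),nn.round(3),np.degrees(np.arctan2(-nn[1],-nn[0])).round(2))
# yaw by rails: line of front edge of lower rail and top edge - use HoughLines on w3 at known heights
for n in ["w3","w1","top0"]:
    p,d,c=cloud(n); x,y,z=c[...,0],c[...,1],c[...,2]
    m=(x>.6)&(x<.72)&(y>-.06)&(y<.15)&(z>.1)&(z<.15)&(abs(z-.139)<.0025)
    q=c[m]; b=[]
    for a in np.arange(-.06,.15,.006):
        t=q[(q[:,1]>=a)&(q[:,1]<a+.006)]
        if len(t)>4: b.append((a+.003,np.percentile(t[:,0],3)))
    b=np.array(b); k=np.polyfit(b[:,0],b[:,1],1); print(n,len(b),"yaw from front edge",np.degrees(np.arctan(-k[0])),np.std(b[:,1]-np.polyval(k,b[:,0])))
```

```text
cap [ 0.6402 -0.0008  0.102 ]
[[ 0.6438 -0.0011  0.1051]
 [ 0.6423 -0.0013  0.1063]
 [ 0.6405 -0.0011  0.1044]
 [ 0.6386 -0.0009  0.1018]
 [ 0.6676 -0.0355  0.4227]]
w3 223.9878476910613 129.99864974345127 31.0 90.0 [ 0.6403 -0.0009  0.102 ]
w2 217.39954188481676 123.95844240837697 43.0 98.0 [ 6.407e-01 -4.000e-04  1.020e-01]
1037 [ 0.6409 -0.0007  0.1028] [-0.704 -0.068  0.707] 5.51
1037 [ 0.6409 -0.0007  0.1028] [-0.703 -0.068  0.708] 5.52
1037 [ 0.6409 -0.0007  0.1028] [-0.703 -0.068  0.708] 5.52
1037 [ 0.6409 -0.0007  0.1028] [-0.703 -0.068  0.708] 5.52
1037 [ 0.6409 -0.0007  0.1028] [-0.703 -0.068  0.708] 5.52
w3 35 yaw from front edge 3.2141471649086055 0.008405643270303916
w1 35 yaw from front edge 3.9327324154578815 0.007317813925134916
top0 35 yaw from front edge 4.0669943326570515 0.008239531914737069
```

Run:
```python
from h import *
go([.42,-.345,.28],79.2)
```

```text
tcp [ 0.5952 -0.0425  0.301 ] zdir -85.51 down [ 0.01  -0.018 -1.   ] j [-0.26  0.19  1.5  -0.01  1.44  1.23] f [-0.2  0.5  0.4] gap 0.0854 t 5.5333
shift mm (tool x,y,z) [198.6  24.5 287.4]
turn deg 15.29
```

Emit:
apply_moves(targets=[[0.025,0,0.036,0,100],[0.025,0,0.036,0,100],[0.025,0,0.036,0,100],[0.025,0,0.036,0,100],[0.025,0,0.036,0,100],[0.025,0,0.036,0,100],[0.02,0,0.03,0,100],[0,0,0,5,100],[0,0,0,5,100],[0,0,0,5,100],[0,0,0,0,100],[0,0,0,0,100]])

```text
t: 6.53
ee_pos: [0.452, -0.2982, 0.2989]
orientation: [0.057, -0.064, -0.7, 0.709]
ft_force: [0.5, 0.9, -0.2]
finger_gap: 0.0852
```

Run:
```python
from h import *
go([.42,-.345,.28],79.2); snap("wrist","w4")
```

```text
tcp [ 0.452  -0.2982  0.2989] zdir -99.85 down [ 0.008 -0.012 -1.   ] j [-0.8   0.06  1.65 -0.    1.42  0.94] f [ 0.5  0.9 -0.2] gap 0.0852 t 6.5333
shift mm (tool x,y,z) [23.7 19.2 51.4]
turn deg 0.95
```

View pics/w4.png

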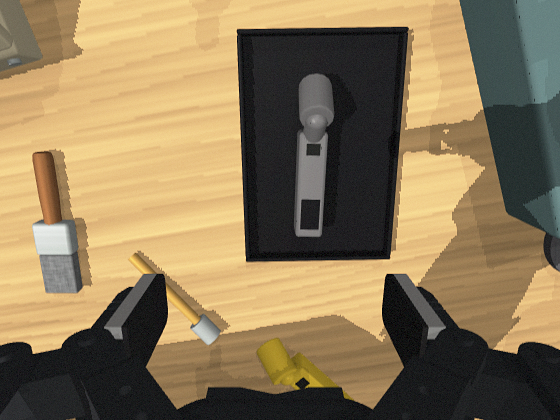

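Run:
```python
from h import *
for n in ["w4","top0"]:
    p,d,c=cloud(n); x,y,z=c[...,0],c[...,1],c[...,2]
    t=(x>.3)&(x<.62)&(y<-.2)&(y>-.48)&(z>.017)&(z<.0255); 
    r=cv2.minAreaRect(c[t][:,:2].astype(np.float32)); print("tray",r)
    w=(x>.33)&(x<.56)&(y<-.27)&(y>-.43)&(z>.034)&(z<.044)
    lab=w.astype(np.uint8); k,l,st,ce=cv2.connectedComponentsWithStats(lab); i=1+np.argmax(st[1:,4]); q=c[l==i]
    print(n,len(q),np.median(q[:,2]),st[i])
    # centre line: bins along x
    mids=[]
    for a in np.arange(q[:,0].min()+.004,q[:,0].min()+.105,.006):
        tq=q[(q[:,0]>=a)&(q[:,0]<a+.006)]
        if len(tq)>4: mids.append((a+.003,(tq[:,1].max()+tq[:,1].min())/2,np.ptp(tq[:,1])))
    m=np.array(mids); kf=np.polyfit(m[:,0],m[:,1],1); print("line",kf,"yaw",np.degrees(np.arctan(kf[0])),"res",np.std(m[:,1]-np.polyval(kf,m[:,0])),"w",np.median(m[:,2]))
    print("rear x",q[:,0].min(),"at",q[q[:,0].argmin()])
    dirv=np.array([1,kf[0]])/np.hypot(1,kf[0]); s=q[:,:2]@dirv; s0=np.percentile(s,.5); base=np.array([0,kf[1]]); sb=base@dirv
    rear=base+dirv*(s0-sb); print("rear end",rear,"handle pt",rear+dirv*.065,"origin",rear+dirv*.075)
    h=(x>.33)&(x<.58)&(y<-.27)&(y>-.43)&(z>.012); s=c[h][:,:2]@dirv; print("len",s.max()-s0, np.percentile(s,99.7)-s0)
```

```text
tray ((0.45920783281326294, -0.35351449251174927), (0.17049114406108856, 0.2502763271331787), 81.05192565917969)
w4 2816 0.03931563161800575 [ 295  129   33  108 2816]
line [-0.19559001 -0.25326504] yaw -11.066772075970173 res 0.0003035931953419061 w 0.030451408648410505
rear x 0.37296397857484864 at [ 0.37296398 -0.33943003  0.03830434]
rear end [ 0.37549095 -0.32670732] handle pt [ 0.43928222 -0.33918425] origin [ 0.44909626 -0.34110378]
len 0.21420718726106586 0.21121458993418513
tray ((0.4607129693031311, -0.3493277430534363), (0.17108719050884247, 0.25060388445854187), 81.18438720703125)
top0 319 0.03949102190233833 [388 191  16  39 319]
line [-0.19042764 -0.2507705 ] yaw -10.781613743179635 res 0.0006714468728641331 w 0.02877421307870276
rear x 0.3738401888665432 at [ 0.37384019 -0.33414747  0.03985668]
rear end [ 0.37463592 -0.32211154] handle pt [ 0.4384885  -0.33427083] origin [ 0.44831197 -0.3361415 ]
len 0.21776836118693121 0.21578217641667186
```

Run:
```python
from h import *
go([.4393,-.339,.12],79)
```

```text
tcp [ 0.4521 -0.298   0.2988] zdir -99.83 down [ 0.008 -0.012 -1.   ] j [-0.8   0.06  1.65 -0.    1.42  0.94] f [ 0.8 -0.1 -0.3] gap 0.0857 t 6.5833
shift mm (tool x,y,z) [  7.5 179.2  40.7]
turn deg 1.17
```

Emit:
apply_moves(targets=[[0.002,0.03,0.01,0.6,100],[0.002,0.03,0.01,0.6,100],[0.002,0.03,0.01,0,100],[0.002,0.03,0.01,0,100],[0,0.03,0,0,100],[0,0.02,0,0,100],[0,0,0,0,100],[0,0,0,0,100]])

```text
t: 7.25
ee_pos: [0.4448, -0.3373, 0.1257]
orientation: [0.052, -0.064, -0.699, 0.71]
ft_force: [0.1, 0.3, 1.4]
finger_gap: 0.0856
```

Run:
```python
from h import *
go([.4393,-.339,.032],79)
```

```text
tcp [ 0.4448 -0.3373  0.1257] zdir -99.41 down [ 0.015 -0.017 -1.   ] j [-0.86  0.28  1.77  0.    1.07  0.87] f [0.1 0.3 1.4] gap 0.0856 t 7.25
shift mm (tool x,y,z) [ 6.8 93.6  1.3]
turn deg 1.59
```

Emit:
apply_moves(targets=[[0.003,0.02,0,0.8,100],[0.002,0.02,0,0.8,100],[0.001,0.02,0,0,100],[0,0.01,0,0,100],[0,0,0,0,100],[0,0,0,0,100]])

```text
t: 7.75
ee_pos: [0.4469, -0.3406, 0.0634]
orientation: [0.055, -0.074, -0.695, 0.713]
ft_force: [-0.0, -1.1, -0.4]
finger_gap: 0.0854
```

Run:
```python
from h import *
go([.4393,-.339,.032],79); snap("wrist","w5")
```

```text
tcp [ 0.4469 -0.3406  0.0634] zdir -100.46 down [ 0.025 -0.027 -0.999] j [-0.86  0.38  1.79  0.    0.94  0.89] f [-0.  -1.1 -0.4] gap 0.0854 t 7.75
shift mm (tool x,y,z) [ 8.7 31.1 -0.9]
turn deg 0.54
```

View pics/w5.png

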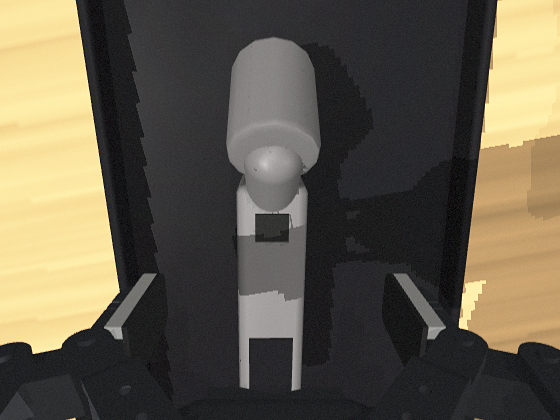

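Emit:
apply_moves(targets=[[0.002,-0.03,0,0,100],[0.002,-0.03,0,0,100],[0,0,0,0,100],[0,0,0,0,100],[0,0,0,0,100]])

```text
t: 8.22
ee_pos: [0.444, -0.3401, 0.132]
orientation: [0.052, -0.075, -0.693, 0.715]
ft_force: [0.4, -0.5, -0.4]
finger_gap: 0.0854
```

Run:
```python
from h import *
go([.4393,-.339,.032],79)
```

```text
tcp [ 0.444  -0.3401  0.132 ] zdir -100.33 down [ 0.03  -0.034 -0.999] j [-0.87  0.26  1.78  0.    1.06  0.88] f [ 0.4 -0.5 -0.4] gap 0.0854 t 8.2167
shift mm (tool x,y,z) [ 8.4 99.8 -3. ]
turn deg 0.67
```

Emit:
apply_moves(targets=[[0,0,0,0,100],[0,0,0,0,100],[0,0,0,0,100],[0,0,0,0,100],[0,0,0,0,100],[0,0,0,0,100],[0,0,0,0,100],[0,0,0,0,100]])

```text
t: 8.88
ee_pos: [0.443, -0.3387, 0.129]
orientation: [0.053, -0.074, -0.695, 0.714]
ft_force: [0.3, 0.3, -0.2]
finger_gap: 0.0856
```

Run:
```python
from h import *
go([.4393,-.339,.032],79)
```

```text
tcp [ 0.443  -0.3387  0.129 ] zdir -100.31 down [ 0.027 -0.03  -0.999] j [-0.87  0.26  1.78  0.    1.06  0.88] f [ 0.3  0.3 -0.2] gap 0.0856 t 8.8833
shift mm (tool x,y,z) [ 6.7 96.8 -1.5]
turn deg 0.69
```

Emit:
apply_moves(targets=[[0,-0.01,0,0,100],[0,-0.02,0,0,100],[0,-0.02,0,0,100],[0,-0.015,0,0,100],[0,-0.01,0,0,100],[0,-0.006,0,0,100],[0,-0.003,0,0,100]])

```text
t: 9.47
ee_pos: [0.4398, -0.3352, 0.2179]
orientation: [0.054, -0.073, -0.695, 0.713]
ft_force: [-0.6, -0.7, -0.2]
finger_gap: 0.0855
```

Run:
```python
from h import *
go([.4393,-.339,.032],79)
```

```text
tcp [ 0.4398 -0.3352  0.2179] zdir -100.31 down [ 0.025 -0.027 -0.999] j [-0.87  0.14  1.73  0.    1.24  0.88] f [-0.6 -0.7 -0.2] gap 0.0855 t 9.4667
shift mm (tool x,y,z) [  5.2 185.9  -0.3]
turn deg 0.69
```

Emit:
apply_moves(targets=[[0,0.005,0,0,100],[0,0.01,0,0,100],[0,0.015,0,0,100],[0,0.015,0,0,100],[0,0.015,0,0,100],[0,0.015,0,0,100],[0,0.01,0,0,100],[0,0.006,0,0,100],[0,0.003,0,0,100],[0,0.001,0,0,100]])

```text
t: 10.3
ee_pos: [0.4387, -0.334, 0.1079]
orientation: [0.057, -0.07, -0.698, 0.71]
ft_force: [0.1, 0.3, -0.6]
finger_gap: 0.0853
```

Run:
```python
from h import *
go([.4393,-.339,.032],79)
```

```text
tcp [ 0.4387 -0.334   0.1079] zdir -100.32 down [ 0.017 -0.018 -1.   ] j [-0.87  0.29  1.8   0.    1.03  0.88] f [ 0.1  0.3 -0.6] gap 0.0853 t 10.3
shift mm (tool x,y,z) [ 0.  75.9  3.6]
turn deg 0.68
```

Emit:
apply_moves(targets=[[0,0.004,0.001,0.3,100],[0,0.008,0.001,0.3,100],[0,0.01,0.001,0,100],[0,0.01,0,0,100],[0,0.01,0,0,100],[0,0.008,0,0,100],[0,0.006,0,0,100],[0,0.003,0,0,100],[0,0.002,0,0,100],[0,0.001,0,0,100]])

```text
t: 11.13
ee_pos: [0.4402, -0.3398, 0.0406]
orientation: [0.06, -0.075, -0.697, 0.71]
ft_force: [-0.1, 0.4, -0.0]
finger_gap: 0.0852
```

Run:
```python
from h import *
go([.4393,-.339,.032],79)
```

```text
tcp [ 0.4402 -0.3398  0.0406] zdir -101.0 down [ 0.019 -0.021 -1.   ] j [-0.87  0.41  1.8   0.    0.9   0.89] f [-0.1  0.4 -0. ] gap 0.0852 t 11.1333
shift mm (tool x,y,z) [ 1.2  8.6 -0.7]
turn deg 0.0
```

Emit:
apply_moves(targets=[[0.001,0.003,0,0,100],[0,0.003,0,0,100],[0,0.001,0,0,100],[0,0,0,0,60],[0,0,0,0,30],[0,0,0,0,10],[0,0,0,0,10],[0,0,0,0,10],[0,0,0,0,10],[0,0,0,0,10],[0,0,0,0,10]], force=40)

```text
t: 12.05
ee_pos: [0.4401, -0.3402, 0.0345]
orientation: [0.06, -0.076, -0.697, 0.711]
ft_force: [0.2, 0.1, -0.2]
finger_gap: 0.0294
```

Run:
```python
from h import *
go([.4393,-.339,.032],79); snap("wrist","w6")
```

```text
tcp [ 0.4401 -0.3402  0.0345] zdir -100.99 down [ 0.021 -0.022 -1.   ] j [-0.87  0.42  1.81  0.    0.88  0.89] f [ 0.2  0.1 -0.2] gap 0.0294 t 12.05
shift mm (tool x,y,z) [ 1.1  2.5 -1.1]
turn deg 0.01
```

View pics/w6.png

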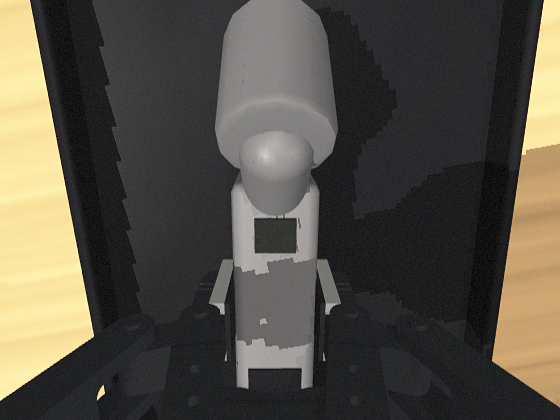

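```bash
cat >> h.py <<'E'
def T(Rm,p):
    A=np.eye(4); A[:3,:3]=Rm; A[:3,3]=p; return A
def wandT(yaw,o): return T(R.from_euler('z',yaw,degrees=True).as_matrix(),o)
E
python3 - <<'E'
from h import *
p,M,s=pose(); np.savez("grasp.npz",p=p,M=M)
W0=wandT(-11.0,[.4491,-.3411,.005]); G=np.linalg.inv(W0)@T(M,p)  # tool in wand
np.save("G.npy",G); 
W1=wandT(5.4,[.4996,-.0139,.1406]); X=W1@G; print(G.round(4)); print(X.round(4)); np.save("X.npy",X)
E
```

```text
[[-9.997e-01  2.470e-02  3.000e-04 -9.000e-03]
 [-7.000e-04 -1.780e-02 -9.998e-01 -9.000e-04]
 [-2.470e-02 -9.995e-01  1.790e-02  2.950e-02]
 [ 0.000e+00  0.000e+00  0.000e+00  1.000e+00]]
[[-0.9952  0.0262  0.0944  0.4907]
 [-0.0948 -0.0154 -0.9954 -0.0156]
 [-0.0247 -0.9995  0.0179  0.1701]
 [ 0.      0.      0.      1.    ]]
```

Emit:
apply_moves(targets=[[0,-0.003,0,0,10],[0,-0.006,0,0,10],[0,-0.01,0,0,10],[0,-0.014,0,0,10],[0,-0.016,0,0,10],[0,-0.016,0,0,10],[0,-0.016,0,0,10],[0,-0.016,0,0,10],[0,-0.016,0,0,10],[0,-0.014,0,0,10],[0,-0.01,0,0,10],[0,-0.006,0,0,10],[0,-0.003,0,0,10],[0,-0.001,0,0,10]])

```text
t: 13.27
ee_pos: [0.4354, -0.3352, 0.1952]
orientation: [0.06, -0.075, -0.697, 0.711]
ft_force: [1.4, -0.2, -2.8]
finger_gap: 0.0294
```

Run:
```python
from h import *
X=np.load("X.npy"); go(X[:3,3]+[0,0,.03],95.4)
```

```text
tcp [ 0.4354 -0.3352  0.1952] zdir -100.97 down [ 0.02  -0.022 -1.   ] j [-0.87  0.17  1.75  0.    1.2   0.89] f [ 1.4 -0.2 -2.8] gap 0.0294 t 13.2667
shift mm (tool x,y,z) [   6.3  -10.8 -324.1]
turn deg -16.37
```

Emit:
apply_moves(targets=[[0,0,-0.005,0,10],[0,0,-0.012,0,10],[0,0,-0.018,0,10],[0,0,-0.022,0,10],[0,0,-0.022,0,10],[0,0,-0.022,0,10],[0,0,-0.022,0,10],[0,0,-0.022,0,10],[0,0,-0.022,0,10],[0,0,-0.022,0,10],[0,0,-0.022,0,10],[0,0,-0.018,0,10],[0,0,-0.012,-1,10],[0,0,-0.007,-2,10],[0,0,-0.003,-3,10],[0,0,0,-3,10],[0,0,0,-3,10],[0,0,0,-2,10],[0,0,0,-1,10],[0,0,0,-0.5,10]])

```text
t: 14.93
ee_pos: [0.4721, -0.0566, 0.1733]
orientation: [-0.033, 0.04, -0.706, 0.706]
ft_force: [-0.3, 0.8, -2.7]
finger_gap: 0.0294
```

Run:
```python
from h import *
X=np.load("X.npy"); go(X[:3,3]+[0,0,.02],95.4)
```

```text
tcp [ 0.4721 -0.0566  0.1733] zdir -84.09 down [-0.01  -0.001 -1.   ] j [-0.37  0.05  1.92 -0.    1.18  1.1 ] f [-0.3  0.8 -2.7] gap 0.0294 t 14.9333
shift mm (tool x,y,z) [-22.6 -17.  -38.9]
turn deg 0.51
```

Emit:
apply_moves(targets=[[-0.002,-0.001,-0.004,0,10],[-0.004,-0.001,-0.006,0.3,10],[-0.004,-0.001,-0.007,0.2,10],[-0.004,-0.001,-0.006,0,10],[-0.003,-0.001,-0.005,0,10],[-0.002,0,-0.003,0,10],[-0.001,0,-0.001,0,10],[0,0,0,0,10],[0,0,0,0,10]])

```text
t: 15.68
ee_pos: [0.4907, -0.018, 0.1781]
orientation: [0.029, -0.037, 0.706, -0.706]
ft_force: [0.2, -0.3, -1.9]
finger_gap: 0.0293
```

```bash
cat >> h.py <<'E'
CAP=np.array([.6405,-.0006,.102]); N=np.array([-.704,-.0665,.707])
def aim():
    p,M,s=pose(); G=np.load("G.npy"); W=T(M,p)@np.linalg.inv(G)
    L=(W@[.085,0,.018,1])[:3]; d=W[:3,:3]@np.array([.7071,0,-.7071])
    k=(CAP-L)@N/(d@N); print("lens",L.round(4),"dist",np.linalg.norm(L-CAP).round(4),"angle",np.degrees(np.arccos(-d@N)).round(2),"hit err mm",((L+k*d-CAP)*1000).round(1),"d",d.round(3),"lens shift wanted(world) mm",((CAP+.08*N-L)*1000).round(1))
    print("euler zyx",R.from_matrix(W[:3,:3]).as_euler('ZYX',degrees=True).round(2),"shift tool mm",(M.T@(CAP+.08*N-L)*1000).round(1))
E
python3 - <<'E'
from h import *
X=np.load("X.npy"); go(X[:3,3],95.4); aim(); snap("wrist","w7"); snap("scene","s7"); crop("s7",230,170,460,350,3.4)
E
```

```text
tcp [ 0.4907 -0.018   0.1781] zdir -84.68 down [-0.01 -0.   -1.  ] j [-0.28  0.08  1.88 -0.    1.19  1.2 ] f [ 0.2 -0.3 -1.9] gap 0.0293 t 15.6833
shift mm (tool x,y,z) [-0.4  8.  -2.3]
turn deg -0.08
lens [ 0.5837 -0.0082  0.1634] dist 0.084 angle 2.22 hit err mm [ 0.1 -1.2 -0. ] d [ 0.678  0.076 -0.731] lens shift wanted(world) mm [ 0.5  2.3 -4.8]
euler zyx [5.31 2.01 1.07] shift tool mm [-0.7  4.8 -2.2]
```

View pics/w7.png

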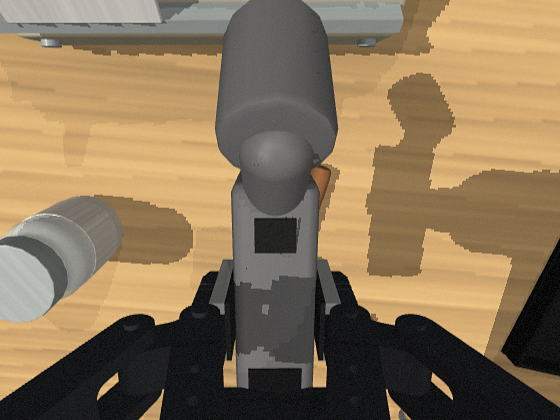

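View pics/s7_c230.png

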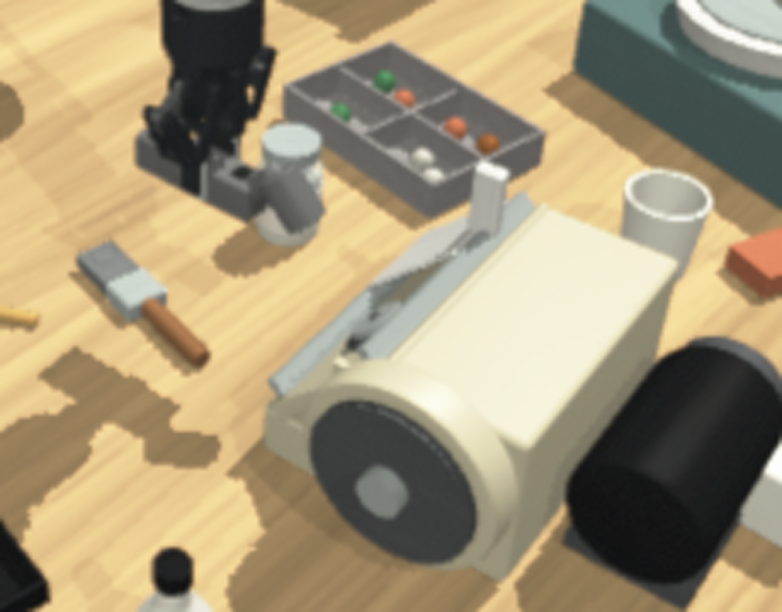

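Run:
```python
from h import *
for n in ["w6","w7"]:
    p,d,c=cloud(n); q=c[200:345,242:308].reshape(-1,3); 
    for k in range(5):
        m=q.mean(0) if k==0 else mm; 
        mm=np.median(q,0) if k==0 else q.mean(0); u,s,vt=np.linalg.svd(q-mm,full_matrices=False); nn=vt[2]*np.sign(vt[2][2]); q=q[abs((q-mm)@nn)<.003]
    print(n,len(q),mm.round(4),nn.round(4))
```

```text
w6 8063 [ 0.4549 -0.344   0.0396] [-3.670e-02  8.000e-04  9.993e-01]
w7 2553 [ 0.5073 -0.0171  0.1851] [ 8.98e-02 -9.96e-01  8.00e-04]
```

Emit:
apply_moves(targets=[[0,0.001,-0.001,0,10],[0,0.001,-0.001,0,10],[0,0,0,0,10],[0,0,0,0,10]])

```text
t: 16.12
ee_pos: [0.49, -0.0168, 0.1757]
orientation: [0.028, -0.036, 0.706, -0.706]
ft_force: [0.7, -0.2, -3.7]
finger_gap: 0.0294
```

Run:
```python
from h import *
aim()
```

```text
lens [ 0.583  -0.0072  0.1609] dist 0.0826 angle 2.22 hit err mm [-1.5 -0.4 -1.5] d [ 0.678  0.075 -0.732] lens shift wanted(world) mm [ 1.2  1.3 -2.4]
euler zyx [5.19 2.03 1.07] shift tool mm [-1.3  2.4 -1.2]
```

Emit:
apply_moves(targets=[[-0.001,0.001,-0.001,0,10],[0,0,0,0,10],[0,0,0,0,10],[0,0,0,0,10],[0,0,0,0,10],[0,0,0,0,10],[0,0,0,0,10]])

```text
t: 16.7
ee_pos: [0.4909, -0.0159, 0.1746]
orientation: [0.028, -0.036, 0.706, -0.706]
ft_force: [-0.3, 0.0, -2.9]
finger_gap: 0.0294
```

Run:
```python
from h import *
aim()
```

```text
lens [ 0.5839 -0.0063  0.1598] dist 0.0811 angle 2.23 hit err mm [-1.6  0.3 -1.6] d [ 0.678  0.075 -0.732] lens shift wanted(world) mm [ 0.3  0.4 -1.2]
euler zyx [5.17 2.04 1.07] shift tool mm [-0.3  1.2 -0.4]
```

Very little sag. Now hold still for about 2.2 s.

Emit:
apply_moves(targets=[[0,0,0,0,10],[0,0,0,0,10],[0,0,0,0,10],[0,0,0,0,10],[0,0,0,0,10],[0,0,0,0,10],[0,0,0,0,10],[0,0,0,0,10],[0,0,0,0,10],[0,0,0,0,10],[0,0,0,0,10],[0,0,0,0,10],[0,0,0,0,10],[0,0,0,0,10],[0,0,0,0,10],[0,0,0,0,10],[0,0,0,0,10],[0,0,0,0,10],[0,0,0,0,10],[0,0,0,0,10]])

```text
t: 18.37
ee_pos: [0.4909, -0.0158, 0.1747]
orientation: [0.028, -0.036, 0.706, -0.706]
ft_force: [-0.1, -0.1, -2.8]
finger_gap: 0.0293
```

Run:
```python
from h import *
aim(); 
for i in range(12): snap("wrist","w8")
snap("scene","s8"); aim(); crop("s8",230,170,460,350,3.4)
```

```text
lens [ 0.584  -0.0063  0.1599] dist 0.0811 angle 2.21 hit err mm [-1.5  0.3 -1.5] d [ 0.678  0.075 -0.732] lens shift wanted(world) mm [ 0.2  0.4 -1.3]
euler zyx [5.17 2.03 1.06] shift tool mm [-0.3  1.3 -0.4]
lens [ 0.584  -0.0064  0.1599] dist 0.0811 angle 2.21 hit err mm [-1.5  0.3 -1.5] d [ 0.678  0.074 -0.732] lens shift wanted(world) mm [ 0.2  0.4 -1.3]
euler zyx [5.17 2.03 1.06] shift tool mm [-0.2  1.3 -0.4]
```

View pics/s8_c230.png

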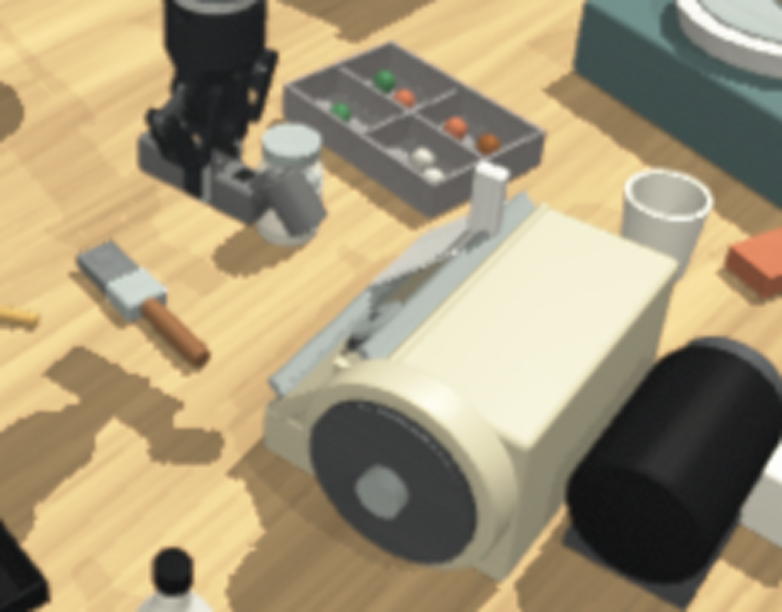

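Emit:
apply_moves(targets=[[0.001,-0.003,0.001,0,10],[0.002,-0.006,0.003,0,10],[0.002,-0.008,0.006,0,10],[0.002,-0.006,0.01,0,10],[0.001,-0.003,0.015,0,10],[0,0,0.02,0,10],[0,0,0.02,1,10],[0,0,0.02,2,10],[0,0,0.02,2,10],[0,0,0.02,2,10],[0,0,0.02,2,10],[0,0,0.02,2,10],[0,0,0.02,2,10],[0,0,0.02,1,10],[0,0,0.018,0.5,10],[0,0,0.014,0,10],[0,0,0.01,0,10],[0,0,0.006,0,10],[0,0,0.003,0,10],[0,0,0.001,0,10]])

```text
t: 20.68
ee_pos: [0.4724, -0.3117, 0.2193]
orientation: [0.062, -0.065, -0.7, 0.709]
ft_force: [0.4, 0.1, -2.4]
finger_gap: 0.0296
```

Run:
```python
from h import *
go([.4401,-.3402,.15],79); aim()
```

```text
tcp [ 0.4724 -0.3117  0.2193] zdir -100.31 down [ 0.002 -0.014 -1.   ] j [-0.79  0.19  1.67 -0.01  1.27  0.96] f [ 0.4  0.1 -2.4] gap 0.0296 t 20.6833
shift mm (tool x,y,z) [26.9 69.6 32.9]
turn deg 0.69
lens [ 0.5648 -0.3276  0.2059] dist 0.3514 angle 10.88 hit err mm [  27.4 -345.3   -5.2] d [ 0.682 -0.121 -0.721] lens shift wanted(world) mm [ 19.4 321.7 -47.3]
euler zyx [-10.34   1.16   0.27] shift tool mm [  38.6   43.  -320.6]
```

Emit:
apply_moves(targets=[[0.002,0.003,0.003,0.3,10],[0.003,0.006,0.005,0.3,10],[0.005,0.009,0.006,0,10],[0.005,0.012,0.006,0,10],[0.004,0.012,0.005,0,10],[0.003,0.012,0.003,0,10],[0.002,0.012,0.002,0,10],[0,0.012,0.001,0,10],[0,0.009,0,0,10],[0,0.006,0,0,10],[0,0.003,0,0,10],[0,0.001,0,0,10]])

```text
t: 21.68
ee_pos: [0.4379, -0.3356, 0.1114]
orientation: [0.066, -0.065, -0.701, 0.707]
ft_force: [-0.3, 0.4, -2.5]
finger_gap: 0.0295
```

Run:
```python
from h import *
go([.443,-.344,.037],79); aim()
```

```text
tcp [ 0.4379 -0.3356  0.1114] zdir -100.58 down [-0.002 -0.008 -1.   ] j [-0.87  0.3   1.78 -0.01  1.06  0.89] f [-0.3  0.4 -2.5] gap 0.0295 t 21.6833
shift mm (tool x,y,z) [-6.6 74.5  6.7]
turn deg 0.42
lens [ 0.5302 -0.3519  0.0975] dist 0.3682 angle 10.9 hit err mm [ -42.7 -363.3  -76.7] d [ 0.678 -0.121 -0.725] lens shift wanted(world) mm [ 54.  345.9  61. ]
euler zyx [-10.61   1.45   0.53] shift tool mm [  10.5  -64.  -349.4]
```

Emit:
apply_moves(targets=[[-0.001,0.003,0.001,0.2,10],[-0.002,0.006,0.002,0.2,10],[-0.002,0.009,0.002,0,10],[-0.001,0.01,0.001,0,10],[0,0.01,0,0,10],[0,0.009,0,0,10],[0,0.006,0,0,10],[0,0.003,0,0,10],[0,0.002,0,0,10],[0,0.001,0,0,10],[0,0,0,0,10]])

```text
t: 22.6
ee_pos: [0.4441, -0.3443, 0.0466]
orientation: [0.068, -0.067, -0.7, 0.707]
ft_force: [1.1, -0.1, -2.9]
finger_gap: 0.0294
```

Run:
```python
from h import *
go([.443,-.344,.0345],79); aim()
```

```text
tcp [ 0.4441 -0.3443  0.0466] zdir -100.96 down [-0.001 -0.01  -1.   ] j [-0.87  0.42  1.77 -0.01  0.94  0.9 ] f [ 1.1 -0.1 -2.9] gap 0.0294 t 22.6
shift mm (tool x,y,z) [ 1.2 12.1 -0.2]
turn deg 0.04
lens [ 0.5363 -0.3612  0.0329] dist 0.3817 angle 11.2 hit err mm [ -70.7 -366.8 -104.9] d [ 0.678 -0.126 -0.724] lens shift wanted(world) mm [ 47.9 355.3 125.7]
euler zyx [-10.99   1.37   0.47] shift tool mm [  20.5 -129.1 -356.7]
```

Emit:
apply_moves(targets=[[0,0.002,0,0,10],[0,0.002,0,0,10],[0,0.002,0,0,10],[0,0.001,0,0,10],[0,0.001,0,0,10],[0,0.001,0,0,10],[0,0,0,0,10]])

```text
t: 23.18
ee_pos: [0.4451, -0.3454, 0.0386]
orientation: [0.067, -0.068, -0.7, 0.708]
ft_force: [0.0, 0.5, -2.7]
finger_gap: 0.0295
```

Emit:
apply_moves(targets=[[0,0.001,0,0,10],[0,0.001,0,0,10],[0,0,0,0,10]])

```text
t: 23.43
ee_pos: [0.4452, -0.3455, 0.0365]
orientation: [0.067, -0.068, -0.699, 0.708]
ft_force: [-0.1, -0.1, -1.6]
finger_gap: 0.0291
```

Force is dropping: first contact. One more millimetre, then release gently.

Emit:
apply_moves(targets=[[0,0.001,0,0,10],[0,0.001,0,0,10],[0,0,0,0,10]], force=20)

```text
t: 23.68
ee_pos: [0.4452, -0.3458, 0.0353]
orientation: [0.067, -0.068, -0.699, 0.708]
ft_force: [0.6, 1.3, -1.1]
finger_gap: 0.0291
```

Run:
```python
from h import *
go([.443,-.344,.0345],79); aim()
```

```text
tcp [ 0.4452 -0.3458  0.0353] zdir -100.95 down [ 0.001 -0.013 -1.   ] j [-0.87  0.44  1.77 -0.01  0.92  0.9 ] f [ 0.6  1.3 -1.1] gap 0.0291 t 23.6833
shift mm (tool x,y,z) [ 2.5  0.8 -1.3]
turn deg 0.05
lens [ 0.5374 -0.3627  0.0218] dist 0.3849 angle 11.29 hit err mm [ -75.3 -367.3 -109.6] d [ 0.68  -0.128 -0.722] lens shift wanted(world) mm [ 46.7 356.8 136.7]
euler zyx [-10.98   1.2    0.32] shift tool mm [  21.4 -141.2 -357.5]
```

Emit:
apply_moves(targets=[[0,0.001,0,0,35],[0,0,0,0,37],[0,0,0,0,40],[0,0,0,0,45],[0,0,0,0,55],[0,0,0,0,70],[0,0,0,0,85],[0,0,0,0,85],[0,0,0,0,85]])

```text
t: 24.43
ee_pos: [0.4464, -0.3471, 0.0352]
orientation: [0.066, -0.069, -0.699, 0.709]
ft_force: [-0.2, 1.1, 0.5]
finger_gap: 0.0725
```

Run:
```python
from h import *
go([.443,-.344,.0345],79); snap("wrist","w9")
```

```text
tcp [ 0.4464 -0.3471  0.0352] zdir -100.95 down [ 0.004 -0.016 -1.   ] j [-0.87  0.45  1.77 -0.01  0.91  0.9 ] f [-0.2  1.1  0.5] gap 0.0725 t 24.4333
shift mm (tool x,y,z) [ 3.9  0.7 -2.4]
turn deg 0.05
```

View pics/w9.png

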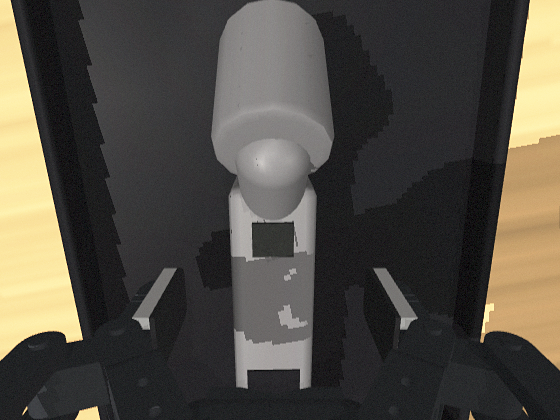

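Released and lying flat, with both fingers clear of the handle. Lifting away.

Emit:
apply_moves(targets=[[0,-0.004,0,0,85],[0,-0.01,0,0,85],[0,-0.02,0,0,85],[0,-0.03,0,0,85],[0.005,-0.03,0,0,85],[0.01,-0.03,0,0,85],[0.01,-0.03,0,0,85],[0.01,-0.03,0,0,85],[0.005,-0.015,0,0,85],[0,-0.005,0,0,85],[0,0,0,0,85],[0,0,0,0,85]])

```text
t: 25.48
ee_pos: [0.4043, -0.3349, 0.2556]
orientation: [0.065, -0.07, -0.698, 0.71]
ft_force: [0.1, 0.4, -0.3]
finger_gap: 0.0727
```

Run:
```python
from h import *
go([.443,-.344,.3],79); snap("wrist","w10"); snap("scene","s10"); snap("top","t10")
p,d,c=cloud("w10"); x,y,z=c[...,0],c[...,1],c[...,2]
w=(x>.33)&(x<.56)&(y<-.27)&(y>-.43)&(z>.034)&(z<.044); print(w.sum(),np.median(c[w],0))
t=(x>.3)&(x<.62)&(y<-.2)&(y>-.48)&(z>.017)&(z<.0255); print(cv2.minAreaRect(c[t][:,:2].astype(np.float32)),cv2.minAreaRect(c[w][:,:2].astype(np.float32)))
for n in ("t10","s10"):
    p,d,c=cloud(n); x,y,z=c[...,0],c[...,1],c[...,2]
    m=(z>.186)&(z<.2)&(x<.72)&(x>.63)&(y>0)&(y<.2); print("tab",m.sum(),c[m].mean(0) if m.sum() else 0)
```

```text
tcp [ 0.4043 -0.3349  0.2556] zdir -100.93 down [ 0.005 -0.019 -1.   ] j [-0.91  0.06  1.74 -0.01  1.33  0.85] f [ 0.1  0.4 -0.3] gap 0.0727 t 25.4833
shift mm (tool x,y,z) [-40.1 -44.    2.3]
turn deg 0.07
4327 [ 0.44168338 -0.34656245  0.03928305]
((0.4473089575767517, -0.3514247238636017), (0.1704370081424713, 0.2261812835931778), 81.05962371826172) ((0.4615996181964874, -0.349823534488678), (0.03301048278808594, 0.17074845731258392), 78.80742645263672)
tab 43 [0.66167636 0.10455425 0.19450978]
tab 47 [0.66650734 0.09820941 0.19143932]
```

View pics/s10.png

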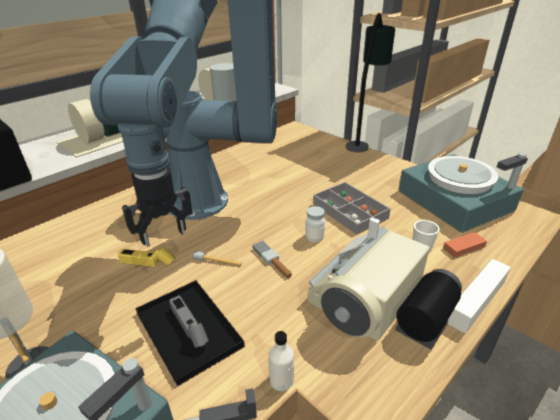

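View pics/w10.png

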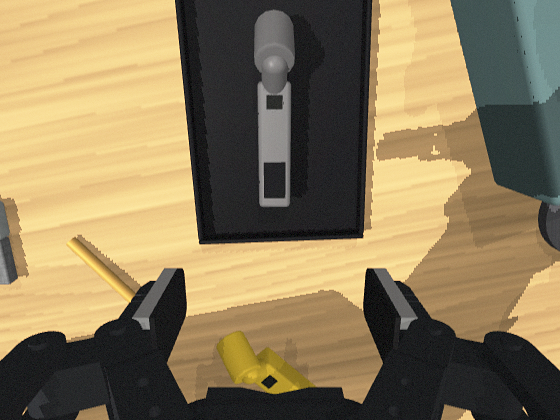

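Run:
```python
from cell import r
print(r.observe()['t'], r.sign_off())
```

```text
the job is handed in; nothing more can be done
25.6333 None
```

I opened the shutter, aimed and held the thermometer on the cap, laid it back in its tray, and handed the job in at about 25.6 s.

- **Shutter:** I pushed the tab about 77 mm until it met a hard stop. The force rose to about 15 N, where about 2 N moves the leaf, and the cap came fully into view. In the last pictures the tab is still at the open end. My one position check against the cap read about 2.5 mm short of full travel, close to the camera calibration error of about 2 mm.
- **Aim:** the lens was about 81 mm from the cap, roughly 2° off square, with the line of sight about 2 mm from the cap's middle. I worked these out from the measured grasp and the arm's pose. A depth-based check of the handle's tilt picked up the wrong surface and could not be used. The wrist pictures show no slip in the grip.
- **Hold:** the arm stood still for more than 2 s, with about 0.1 mm of drift.
- **Return:** the thermometer lies underside down in its tray, with the handle top at 39 mm as before and within about 6 mm of where it started. The jar was standing in the last scene picture, and the gripper was open and clear of everything.

The tool's tilt drifted by up to about 2.5° while moving. I reduced this with smoother ramps, and it accounts for most of the 2° aim error.

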